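Load a reagent cartridge through the sprung flap of an analyser's loader

TASK

Load the narrow white reagent cartridge into the loader: with its fin trailing, pass it along the open lane and through the spring-hinged flap until it is fully home against the stop inside, then let go and let the flap swing shut behind it. Keep the cartridge upright and leave everything else where it is.

Things in the scene. Friction and masses are not known exactly. Their poses are not given: they have to be found in the camera images.
- cartridge: The narrow white cartridge, loose on the table: block 100 long (x), 36 wide (y), 30 mm high, about 0.16 kg (varies). One row of three grey caps, up to 38 mm high, on its front half; a grip fin on its rear half. Origin at the centre of the underside; x points from the fin end (tail) to the capped end (nose), z up.
- fin (a point): Grip point in the cartridge's fin, 35 mm behind its origin and 52 mm above its underside; axes as the cartridge. The fin is 24 mm long (x -47 to -23 of the cartridge), 12 mm thick (y) and stands from 30 to 65 mm above the underside.
- nose (a point): Lower middle of the cartridge's front (capped) end, x = +50 mm in its frame.
- tail (a point): Lower middle of the cartridge's rear (fin) end, x = -50 mm in its frame.
- loader: The loader, fixed to the table; its place and yaw vary. Origin on the table under the middle of the shut flap; x along the lane into the machine, y left, z up. Lane floor 8 mm above the table, side walls up to 28 mm. A cartridge that is home has its tail at x = 50 mm, its origin at x = 100, y = 0, z = 8 mm.
- lane_mouth (a point): Middle of the lane floor at its open end, loader x -125, y 0, z 8 mm; axes as the loader. From here to x -30 the lane is open above and 46 mm wide; it then narrows to 40 mm at x -10 and stays so (recessed on the left beside the flap).
- housing_front (a point): Middle of the lane floor under the front face of the housing, loader x 92, y 0, z 8 mm. Up to here the lane is open above; beyond it is roofed (53 mm clear above the lane floor under a clear window) to x 190. The housing is 120 mm wide, 68 mm high outside.
- flap (a joint): Angle of the steel flap across the lane: 0 shut, up to 1.6 rad. Upright hinge on the left (loader x 0, y 23 mm), leaf 40 mm long, 10 to 28 mm above the table. Opens only into the machine (+x), when the cartridge's nose pushes it with 1 to 3 N; a spring shuts it, but behind the cartridge only once the tail is about 42 mm past x = 0.
- stop (a point): Point on the stop face at the lane floor, loader x 150, y 0, z 8 mm; axes as the loader.
- wide_cartridge: A look-alike white cartridge, but 60 mm wide with six caps in two rows; too wide for the lane, leave it alone. Same length, height and fin as the narrow one, origin likewise.
- tube_rack: Blue rack 90 x 160 x 48 mm with orange-capped tubes up to 102 mm high, origin under its centre, leave alone.
- beaker: Glass beaker, 90 mm across, 120 mm high, origin under its centre, leave alone.
- dish: Flat clear round dish, 90 mm across, 15 mm high, origin under its centre, leave alone.
- vial_bottle: Amber bottle 56 mm across, 110 mm high, origin under its centre, leave alone.
- marker: Marker pen 115 mm long, 15 mm thick, lying along its x, leave alone.
- tip_box: Grey box with clear lid, 120 x 85 x 62 mm, origin under its centre, leave alone.
There are look-alikes about, which are no part of the job. What is shaped like the cartridge but purple or red is not meant.

How it is judged:
By the outcome, as a careful person would: the job done as asked, in the order asked, and still so for the second after the job is handed in, with the robot touching nothing.
It also fails if it takes over 43 s, if anything falls off the work surface, if the arm or the gripper's body presses on something with over 40 N, if the wrist force passes 120 N, or if a joint passes its speed limit or range.

ROBOT

A 7-joint arm with a two-finger parallel gripper is mounted at the origin on the work surface. World frame = base frame: x ahead of the robot, y to its left, z up, the work surface at z = 0. Lengths are in mm, angles in rad, forces in N, time in s.
With the tool pointing down it reaches from about 425 to 875 mm from the base axis. Payload 4.7 kg.
Tool frame: the origin (TCP) lies at the very end of the fingers, on their centre line; the grasp point (between the pads) lies 19 mm behind it; z points along the fingers, y is the direction in which the jaws open and shut (so a half turn about z gives the same grasp; the last joint's range is limited). The gripper opens to 85 mm and grips with 20 to 120 N. Pads are 22 mm wide; open, the fingers measure 114 mm over their backs; the gripper's body (76 mm by 85 mm) begins 54 mm behind the grasp point. The pads swing forward as they close: fully open they stand 13 mm farther back than shut.
Start: joints at [-1.166, 0.321, -0.07, 1.45, 0.023, 1.371, -0.057], TCP at [247.631, 601.002, 231.349] pointing down, gripper open.
Joint ranges: [-2.86, 2.86], [-0.3, 2.09], [-1.38, 1.24], [0.06, 2.45], [-1.56, 4.7], [0.09, 2.05], [-2.69, 2.69]. Speed limits (rad/s): [2.57, 2.57, 3.14, 3.14, 3.14, 3.14, 3.14].

INTERFACE

Orientations are given as [roll, pitch, yaw] about the fixed x, y, z axes, in that order (R = Rz(yaw) Ry(pitch) Rx(roll)).
In Python, from rig import readout, vision, manip, cut_out, landmark_of gives the robot as it stands.
- The arm moves only by the tool apply_moves, never from a script. Its argument "commands" is a list of rows, each an object with "rot": the turn, a rotation vector about the world's x, y, z in degrees, a list of three; "travel": the shift along the world's x, y, z in m, a list of three; "gripper": the finger opening in m, from 0 to 0.0854. In form: [{"rot": [ax, ay, az], "travel": [dx, dy, dz], "gripper": gripper}, ...]. A call has 1 to 5 rows; each row shifts and turns the commanded pose from where the row before left it; what a row does not reach is not made up. A row lasts 1/10 s, in which the tool goes at most 50 mm and 8.59 degrees, less where a joint would pass 70% of its speed; a pose out of reach is approached as far as the arm can. A call with a gripper value outside its range is refused whole. The fingers move at their own pace and stop on an object; "grip_force" is the grip in N (left out, the last holds). Time passes only in rows, so rows that do not move let the fingers close. It gives the time, the measured TCP pose, the force and the opening at its end, in the units of the state.
- readout.get_state(): the state, without advancing time (a new reading comes with each control period).
- vision.get_image(name): name is "scene" or "top" or "wrist"; returns the picture (400x640x3 uint8, red, green, blue); there is no depth.
- vision.calibration(name): a dict with "fx", "fy", "cx", "cy" (pixels), "origin" and "attitude" of the camera in the world. Camera axes: x right, y up, looking along -z (the intrinsics and any distortion apply to the point x, -y, -z); pixel columns grow to the right and rows downward; lengths in mm; the calibration is good to about 2 mm. A picture is of the moment at which its call begins: read the wrist's pose just before it. calibration takes no time and is no camera call; for the wrist camera it gives the pose at the moment of the call.
- manip.close_job(): hands the job in, once; it reports no verdict.
Trained networks look in the newest picture that a camera, given by its name, has taken for a name from the list of things; names that differ only in an ending like _2 or _b are one class to them, and where a whole thing is asked for, a point or a joint stands for the part that bears it (a point fixed in the world has none). Each returns a list of dicts, best first, with "score" (0 to 1); they miss things now and then, are a little off and sometimes report something else, mostly with a low value. They report only what shows in the picture. A call takes as long as a camera call. They do not tell look-alikes from the thing itself.
- cut_out(camera, name): "mask" (400x640 bool, what is visible of it) and "box" ([left, top, right, bottom] in pixels, round what is visible of it).
- landmark_of(camera, name): "xy" ([column, row] in pixels: a listed point, or the origin of a listed thing).
The state is a dict: "time_s": time; "joints": joint angles; "dq": joint speeds; "joint_efforts": joint torques, N m; "tcp_pos": TCP position; "eef_rot": TCP orientation; "contact_force": force on the tool from outside, world axes, zero at the start; "moment": the same for the moment, N m; "opening": finger opening in mm.
Only numpy, scipy, OpenCV 4.12 (cv2) and the standard library are available. Lean on these libraries where they do the work, as an engineer would, in place of code of your own. Each camera call takes 0.05 s, during which the arm holds its last target. There are 200 camera calls.

## Working session

There is one attempt and no reset: what is moved stays moved. The work goes in short steps, Python scripts to look and compute and a tool call to move; the robot and the scene stay as the last step left them, time stands still between calls to the robot, and variables do not carry over. Pictures are saved under pics/ and viewed, about 8 in all and at most 12, crops included, and the job is handed in when it is done.

Besides the shell and the picture viewer there is one more tool, called as name([rows], argument=value, ...), one row to a line, values as JSON. apply_moves: Moves the arm, as the interface text tells. Its arguments: {"type":"object","properties":{"commands":{"type":"array","items":{"type":"object","properties":{"rot":{"type":"array","items":{"type":"number"}},"travel":{"type":"array","items":{"type":"number"}},"gripper":{"type":"number"}}}},"grip_force":{"type":"number"}},"required":["commands"]}

```bash
mkdir -p pics; cat > h.py <<'E'
import numpy as np, cv2
from rig import readout, vision, manip, cut_out, landmark_of
from scipy.spatial.transform import Rotation as R
def rot(a):
    a=np.array(a,float)
    if a.shape==(3,3): return a
    if a.size==4: return R.from_quat(a).as_matrix()
    return R.from_euler('xyz',a).as_matrix()
def ray(c,px):
    d=rot(c['attitude'])@np.array([(px[0]-c['cx'])/c['fx'],-(px[1]-c['cy'])/c['fy'],-1.])
    return np.array(c['origin'],float),d
def at_z(c,px,z):
    o,d=ray(c,px); return o+d*(z-o[2])/d[2]
def proj(c,p):
    q=rot(c['attitude']).T@(np.array(p,float)-np.array(c['origin'],float))
    return np.array([c['cx']-c['fx']*q[0]/q[2],c['cy']+c['fy']*q[1]/q[2]])
def snap(n,f):
    im=vision.get_image(n); cv2.imwrite('pics/'+f,im[:,:,::-1]); return im
E
python3 - <<'E'
from h import *
print(readout.get_state())
for n in ['top','scene']:
    snap(n,n+'0.png'); c=vision.calibration(n); print(n,c)
    for t in ['cartridge','fin','nose','tail','loader','lane_mouth','housing_front','stop','flap']:
        z={'fin':52,'lane_mouth':8,'housing_front':8,'stop':8}.get(t,0)
        for r in landmark_of(n,t)[:3]: print(t,round(r['score'],2),np.round(r['xy']),np.round(at_z(c,r['xy'],z)))
E
```

```text
{'time_s': 0.0, 'joints': array([-1.16590725,  0.32183022, -0.07006972,  1.45167447,  0.02260337,
        1.37079337, -0.05688999]), 'dq': array([-5.19332628e-04, -1.73539014e-04, -1.67920677e-05,  4.01411405e-04,
       -1.77564314e-03, -8.47729401e-04, -1.76816661e-04]), 'joint_efforts': array([ 6.17765800e-04, -4.93586004e+01, -3.81943714e-01, -3.14335012e+01,
        1.29442840e-02,  1.14117621e-02,  1.72132015e-07]), 'tcp_pos': array([247.44768332, 600.47698935, 230.21896069]), 'eef_rot': array([-3.13967691e+00,  1.06195751e-04,  2.75083068e+00]), 'contact_force': array([-0.57680221, -0.15933666, -0.36285498]), 'moment': array([-0.07128701, -0.00452427, -0.0185163 ]), 'opening': 85.4964513113454}
top {'fx': 385.3095028945034, 'fy': 385.3095028945034, 'cx': 320.1880384229582, 'cy': 192.08593533825092, 'origin': array([ 341.98152722,   60.61172806, 1412.1436842 ]), 'attitude': array([ 1.42967636e-01, -5.04906125e-04, -1.59240816e+00])}
cartridge 0.86 [234. 238.] [382. 374.   0.]
cartridge 0.66 [310. 247.] [344.  98.   0.]
cartridge 0.58 [264. 212.] [474. 262.   0.]
fin 0.78 [260. 221.] [438. 272.  52.]
fin 0.63 [223. 233.] [401. 399.  52.]
nose 0.88 [243. 247.] [349. 338.   0.]
nose 0.6 [274. 199.] [522. 227.   0.]
tail 0.69 [222. 226.] [427. 417.   0.]
tail 0.6 [260. 221.] [442. 277.   0.]
tail 0.56 [306. 263.] [289. 112.   0.]
loader 0.61 [343. 190.] [552. -28.   0.]
loader 0.4 [353. 223.] [427. -61.   0.]
lane_mouth 0.79 [356. 223.] [428. -71.   8.]
lane_mouth 0.55 [184. 216.] [467. 552.   8.]
lane_mouth 0.53 [459. 198.] [ 509. -455.    8.]
housing_front 0.94 [334. 166.] [641.   4.   8.]
housing_front 0.7 [268. 251.] [335. 249.   8.]
stop 0.67 [333. 149.] [707.   3.   8.]Traceback (most recent call last):
  File "<stdin>", line 7, in <module>
ValueError: it knows: beaker, cartridge, dish, fin, housing_front, lane_mouth, loader, marker, nose, stop, tail, tip_box, tube_rack, vial_bottle, wide_cartridge
```

```bash
python3 - <<'E'
from h import *
n='scene'
snap(n,'scene0.png'); c=vision.calibration(n)
for t in ['cartridge','fin','nose','tail','loader','lane_mouth','housing_front','stop']:
    z={'fin':52,'lane_mouth':8,'housing_front':8,'stop':8}.get(t,0)
    for r in landmark_of(n,t)[:3]: print(t,round(r['score'],2),np.round(r['xy']),np.round(at_z(c,r['xy'],z)))
a=cv2.imread('pics/top0.png')[110:310,160:420]; a=cv2.resize(a,(780,600),interpolation=cv2.INTER_CUBIC); cv2.imwrite('pics/top0c.png',a)
E
```

```text
cartridge 0.97 [385. 256.] [487. 257.   0.]
cartridge 0.8 [444. 273.] [389. 381.   0.]
cartridge 0.56 [395. 202.] [335.  89.   0.]
fin 0.9 [444. 270.] [418. 405.  52.]
fin 0.77 [400. 242.] [455. 272.  52.]
fin 0.77 [409. 190.] [309. 115.  52.]
nose 0.93 [383. 205.] [374.  85.   0.]
nose 0.91 [449. 256.] [338. 341.   0.]
nose 0.83 [367. 253.] [522. 223.  -0.]
tail 0.67 [443. 288.] [424. 419.   0.]
tail 0.58 [405. 255.] [438. 280.   0.]
tail 0.56 [414. 203.] [289. 123.   0.]
loader 0.76 [308. 203.] [562. -40.   0.]
loader 0.63 [368. 252.] [519. 222.   0.]
loader 0.62 [231. 179.] [ 717. -265.    0.]
lane_mouth 0.7 [340. 184.] [438. -59.   8.]
lane_mouth 0.41 [230. 179.] [ 722. -256.    8.]
housing_front 0.63 [285. 217.] [652.  -9.   8.]
stop 0.79 [270. 228.] [707.  13.   8.]
```

View pics/top0c.png

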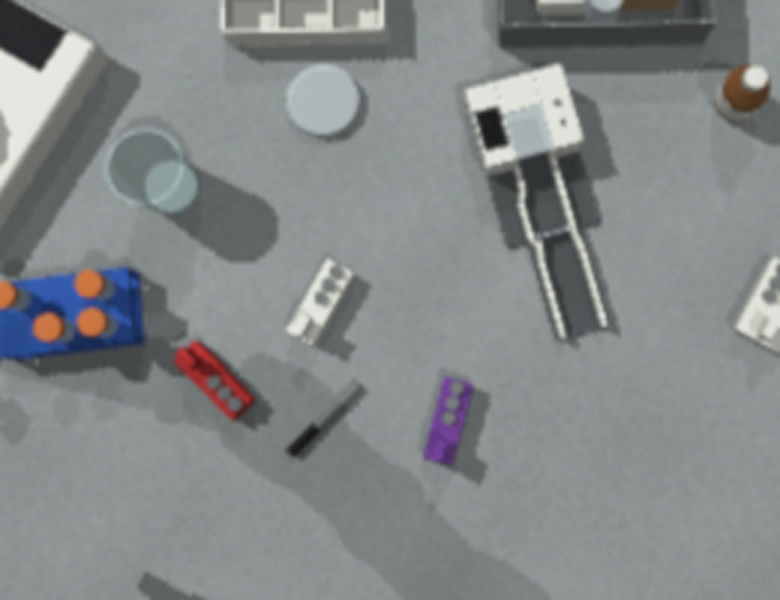

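View pics/scene0.png

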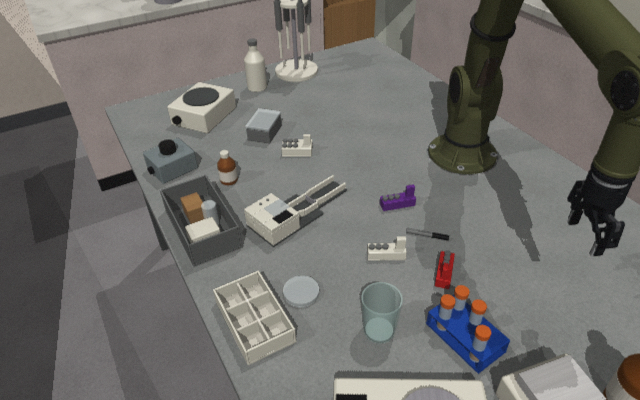

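The white narrow cartridge (three caps in one row) is at crop (320,300) / scene (386,250), around (480,252) with yaw ≈ -33°. The loader mouth is near (433,-65), yaw ≈ 17°. The wide one is at scene (297,147). I'm moving above the fin.

apply_moves([
  {"travel": [0.025,-0.04,0],"rot": [0,0,-2],"gripper": 0.0854},
  {"travel": [0.025,-0.04,0],"rot": [0,0,-2],"gripper": 0.0854},
  {"travel": [0.025,-0.04,0],"rot": [0,0,-2],"gripper": 0.0854},
  {"travel": [0.025,-0.04,0],"rot": [0,0,-2],"gripper": 0.0854},
  {"travel": [0.025,-0.04,0],"rot": [0,0,-2],"gripper": 0.0854},
])

```text
time_s: 1.4
tcp_pos: [373.4, 399.3, 231.6]
eef_rot: [3.141, 0.0, 2.575]
contact_force: [0.5, 0.3, -0.2]
opening: 85.4
```

apply_moves([
  {"travel": [0.025,-0.04,0],"rot": [0,0,0],"gripper": 0.0854},
  {"travel": [0.025,-0.04,0],"rot": [0,0,0],"gripper": 0.0854},
  {"travel": [0.025,-0.04,0],"rot": [0,0,0],"gripper": 0.0854},
  {"travel": [0,0,0],"gripper": 0.0854},
])

```text
schema error: expected keys rot, travel, gripper
```

```bash
cat > look.py <<'E'
from h import *
import sys
f=sys.argv[1]; s=readout.get_state(); c=vision.calibration('wrist'); snap('wrist',f)
print(s['time_s'],np.round(s['tcp_pos'],1),np.round(np.degrees(s['eef_rot']),2),np.round(s['contact_force'],1),round(s['opening'],1))
for t in sys.argv[2:]:
    n,z=t.split(':')
    for r in landmark_of('wrist',n)[:3]: print(n,round(r['score'],2),np.round(r['xy'],1),np.round(at_z(c,r['xy'],float(z)),1))
E
python3 look.py w1.png cartridge:0 fin:52 nose:0 tail:0; python3 -c "
from h import *; print(vision.calibration('wrist'))"
```

```text
1.4 [373.4 399.3 231.6] [179.95   0.   147.53] [ 0.5  0.3 -0.2] 85.4
cartridge 0.92 [309.5 185.9] [390.3 378.5   0. ]
cartridge 0.7 [114.6 262.1] [338.3  98.3   0. ]
cartridge 0.68 [265.7 284.3] [476.  251.3   0. ]
fin 0.87 [ 72.6 254.8] [302.  110.7  52. ]
fin 0.82 [341.5 201.3] [413.4 406.8  52. ]
fin 0.69 [260.3 285.2] [451.1 270.8  52. ]
nose 0.94 [131.7 288.5] [381.5  90.3   0. ]
nose 0.9 [271.9 316.3] [523.4 228.9   0. ]
nose 0.79 [271.7 175.3] [353.6 346.1   0. ]
tail 0.91 [ 96.  225.6] [285.8 114.2  -0. ]
tail 0.8 [347.3 192.5] [423.3 414.3   0. ]
tail 0.65 [264.4 252. ] [434.8 278.    0. ]
{'fx': 306.22222954144235, 'fy': 306.22222954144235, 'cx': 316.323998933413, 'cy': 195.24348765523274, 'origin': array([313.44117533, 438.21945186, 374.10824377]), 'attitude': array([-0.27791951, -0.0015496 ,  1.00682299])}
```

View pics/w1.png

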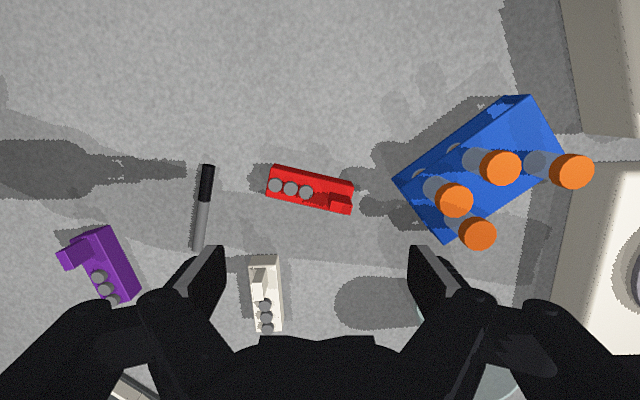

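The wrist view shows the white cartridge at (265,290) with its fin at (260,283), the red look-alike at (310,188) and the purple one at (100,265). I'll go above the tail side of the white one.

apply_moves([
  {"travel": [0.015,-0.035,0],"rot": [0,0,0],"gripper": 0.0854},
  {"travel": [0.015,-0.035,0],"rot": [0,0,0],"gripper": 0.0854},
  {"travel": [0.016,-0.035,0],"rot": [0,0,0],"gripper": 0.0854},
  {"travel": [0,0,-0.02],"rot": [0,0,0],"gripper": 0.0854},
  {"travel": [0,0,0],"rot": [0,0,0],"gripper": 0.0854},
])

```text
time_s: 2.15
tcp_pos: [417.0, 296.1, 209.3]
eef_rot: [-3.138, -0.002, 2.577]
contact_force: [-1.0, 0.5, -1.0]
opening: 85.6
```

```bash
python3 look.py w2.png cartridge:0 fin:52 nose:0 tail:0
```

```text
2.15 [417.  296.1 209.3] [-1.7980e+02 -1.0000e-01  1.4767e+02] [-1.   0.5 -1. ] 85.6
cartridge 0.93 [310.9 227.4] [473.9 251.3   0. ]
cartridge 0.93 [146.3 201.5] [340.2 101.6   0. ]
fin 0.85 [411.9 119.8] [415.7 403.6  52. ]
fin 0.77 [310.6 222. ] [451.6 266.4  52. ]
fin 0.69 [101.4 180.5] [301.9 112.2  52. ]
nose 0.92 [314.5 267.4] [522.7 225.7   0. ]
nose 0.92 [322.   95.7] [350.3 344.6   0. ]
nose 0.86 [161.6 232.7] [381.3  90.9   0. ]
tail 0.96 [406.3 121.2] [423.6 409.8   0. ]
tail 0.79 [124.3 157.9] [286.3 115.    0. ]
tail 0.65 [309.4 191. ] [433.9 274.8   0. ]
```

View pics/w2.png

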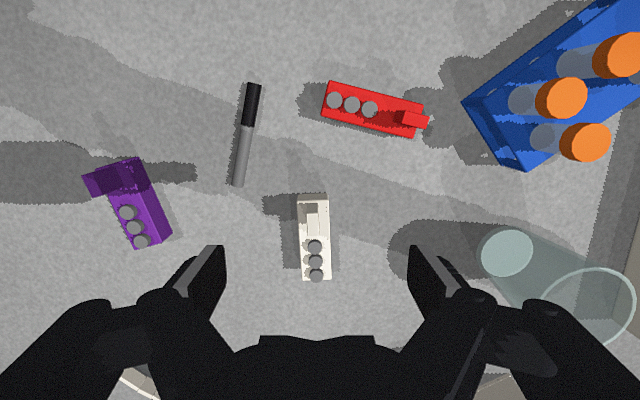

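```bash
python3 - <<'E'
from h import *
from scipy.optimize import least_squares
vision.get_image('wrist'); c=vision.calibration('wrist')
m=[r for r in cut_out('wrist','cartridge')]
for r in m[:3]: print(r['score'],r['box'])
r=min(m,key=lambda r:abs((r['box'][0]+r['box'][2])/2-313)+abs((r['box'][1]+r['box'][3])/2-235))
M=r['mask'].astype(np.float32)
# fit x,y,yaw: silhouette of block+fin vs mask (IoU via soft raster)
def boxpts(x0,x1,w,z0,z1): return np.array([[x,y,z] for x in(x0,x1) for y in(-w,w) for z in(z0,z1)],float)
parts=[boxpts(-50,50,18,0,30),boxpts(-47,-23,6,30,65),boxpts(2,46,6,30,38)]
def sil(p,S=4):
    x,y,a=p; Rz=R.from_euler('z',a).as_matrix(); im=np.zeros((400*S,640*S),np.uint8)
    for b in parts:
        q=np.array([proj(c,Rz@v+[x,y,0]) for v in b])
        cv2.fillConvexPoly(im,cv2.convexHull(np.round((q+.5)*S).astype(np.int32)),1)
    return cv2.resize(im.astype(np.float32),(640,400),interpolation=cv2.INTER_AREA)
from scipy.optimize import minimize
f=lambda u:np.abs(sil([u[0],u[1],u[2]/100])-M).sum()
o=minimize(f,[478,250,-52],method='Nelder-Mead',options=dict(initial_simplex=[[478,250,-52],[484,250,-52],[478,256,-52],[478,250,-45]],xatol=.05,fatol=.1))
x,y,a=o.x[0],o.x[1],o.x[2]/100
print(o.fun,M.sum(),x,y,np.degrees(a),'fin',x-35*np.cos(a),y-35*np.sin(a))
E
```

```text
0.97 [80.2, 156.9, 168.9, 248.6]
0.85 [316.5, 82.2, 425.5, 134.9]
0.61 [291.2, 190.5, 330.2, 280.2]
108.5 2686.0 481.5650054384331 251.43664868159107 -29.86326049596002 fin 451.2124379607266 268.8642603226414
```

apply_moves([
  {"travel": [0.017,-0.014,-0.03],"rot": [0,0,1.2],"gripper": 0.0854},
  {"travel": [0.017,-0.014,-0.03],"rot": [0,0,1.2],"gripper": 0.0854},
  {"travel": [0,0,-0.03],"rot": [0,0,0],"gripper": 0.07},
  {"travel": [0,0,0],"rot": [0,0,0],"gripper": 0.06},
  {"travel": [0,0,0],"rot": [0,0,0],"gripper": 0.06},
])

```text
time_s: 3.0
tcp_pos: [452.3, 268.7, 121.8]
eef_rot: [-3.141, -0.0, 2.619]
contact_force: [0.7, 1.0, 1.5]
opening: 60.2
```

```bash
python3 look.py w3.png fin:52 nose:0 tail:0
```

```text
3.0 [452.3 268.7 121.8] [-1.7999e+02 -2.0000e-02  1.5006e+02] [0.7 1.  1.5] 60.2
fin 0.85 [313.8 204.4] [449.8 267.8  52. ]
fin 0.84 [470.4  56.5] [413.8 404.   52. ]
nose 0.92 [337.7  32.9] [351.8 345.4   0. ]
nose 0.75 [318.7 271.7] [525.4 229.1   0. ]
nose 0.59 [106.6 221.2] [383.1  85.9   0. ]
tail 0.98 [ 58.7 109.9] [287.  116.5   0. ]
tail 0.78 [453.3  71.9] [423.  412.5   0. ]
tail 0.73 [317.4 170.1] [438.2 277.7   0. ]
```

View pics/w3.png

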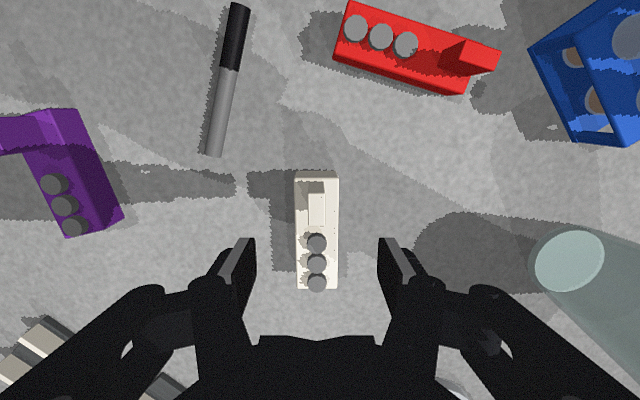

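The fin at (316,208) is centred between the jaws and the block edges are vertical in the picture, so it's aligned. Descending and gripping.

apply_moves([
  {"travel": [-0.001,0,-0.03],"rot": [0,0,0],"gripper": 0.06},
  {"travel": [0,0,-0.03],"rot": [0,0,0],"gripper": 0.05},
  {"travel": [0,0,-0.025],"rot": [0,0,0],"gripper": 0.04},
  {"travel": [0,0,0],"rot": [0,0,0],"gripper": 0.03},
  {"travel": [0,0,0],"rot": [0,0,0],"gripper": 0.02},
], grip_force=40)

```text
time_s: 3.7
tcp_pos: [452.1, 268.5, 37.4]
eef_rot: [3.141, 0.0, 2.618]
contact_force: [-0.1, 0.0, 0.5]
opening: 20.1
```

apply_moves([
  {"travel": [0,0,0],"rot": [0,0,0],"gripper": 0},
  {"travel": [0,0,0],"rot": [0,0,0],"gripper": 0},
  {"travel": [0,0,0],"rot": [0,0,0],"gripper": 0},
  {"travel": [0,0,0],"rot": [0,0,0],"gripper": 0},
])

```text
time_s: 4.1
tcp_pos: [452.8, 268.9, 38.2]
eef_rot: [3.139, 0.001, 2.618]
contact_force: [-1.3, -0.2, 6.8]
opening: 11.3
```

Gripped at 11.3 mm. Lifting and carrying it towards the loader, turning +47°.

apply_moves([
  {"travel": [0,0,0.02],"rot": [0,0,0],"gripper": 0},
  {"travel": [0,0,0.03],"rot": [0,0,0],"gripper": 0},
  {"travel": [0,0,0.04],"rot": [0,0,0],"gripper": 0},
  {"travel": [0,-0.015,0.035],"rot": [0,0,3],"gripper": 0},
  {"travel": [0,-0.03,0.015],"rot": [0,0,5],"gripper": 0},
])

```text
time_s: 4.6
tcp_pos: [452.8, 225.7, 180.3]
eef_rot: [3.136, 0.003, 2.765]
contact_force: [1.0, -1.3, -1.9]
opening: 11.3
```

apply_moves([
  {"travel": [0,-0.035,0],"rot": [0,0,6],"gripper": 0},
  {"travel": [0,-0.035,0],"rot": [0,0,6],"gripper": 0},
  {"travel": [0,-0.035,0],"rot": [0,0,6],"gripper": 0},
  {"travel": [0,-0.035,0],"rot": [0,0,6],"gripper": 0},
  {"travel": [0,-0.02,0],"rot": [0,0,4],"gripper": 0},
])

```text
time_s: 5.1
tcp_pos: [451.2, 59.7, 176.5]
eef_rot: [-3.141, -0.0, -3.036]
contact_force: [1.0, -0.3, -1.3]
opening: 11.2
```

```bash
python3 look.py w4.png lane_mouth:8 housing_front:8 stop:8 loader:0 fin:190
```

```text
5.1 [451.2  59.7 176.5] [-179.99   -0.   -173.97] [ 1.  -0.3 -1.3] 11.2
lane_mouth 0.95 [198.1 154.8] [440.7 -62.8   8. ]
loader 0.7 [227.2 258.9] [559.5 -32.4   0. ]
fin 0.91 [317.7 260.2] [449.9  59.8 190. ]
fin 0.9 [403.5   9.2] [343.4  80.5 190. ]
```

View pics/w4.png

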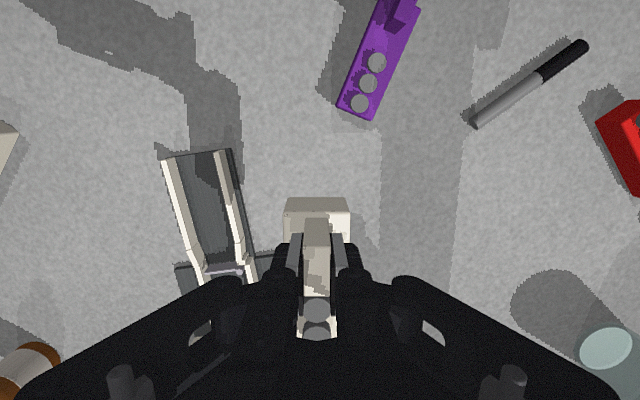

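The picture shows the lane mouth at (198,155), the flap near (224,269) and the carried cartridge level at (317,270). I'll fit the loader pose from all three views and overlay it.

```bash
cat > fit.py <<'E'
from h import *
from scipy.optimize import least_squares
PT={'lane_mouth':(-125,0,8),'housing_front':(92,0,8),'stop':(150,0,8),'loader':(0,0,0)}
def W(p,v): return R.from_euler('z',p[2]).apply(v)+[p[0],p[1],0]
obs=[]; cal={}
P0=[557,-28,np.radians(17)]
for n in ['top','scene','wrist']:
    im=vision.get_image(n); cal[n]=c=vision.calibration(n)
    cv2.imwrite(f'pics/fit_{n}.png',im[:,:,::-1])
    for t,v in PT.items():
        for r in landmark_of(n,t):
            e=np.linalg.norm(proj(c,W(P0,v))-r['xy'])
            if r['score']>.5 and e<20: obs.append((n,t,r['xy'],r['score'])); break
def res(p):
    return np.concatenate([(proj(cal[n],W(p,PT[t]))-xy)*({'top':1400,'scene':1400,'wrist':400}[n]/cal[n]['fx']) for n,t,xy,s in obs])
o=least_squares(res,P0,loss='soft_l1',f_scale=5,x_scale=[1,1,.01])
print(np.round(o.x[:2],1),np.degrees(o.x[2]))
for (n,t,xy,s),r in zip(obs,res(o.x).reshape(-1,2)): print(n,t,round(s,2),np.round(r,1))
np.save('loader.npy',o.x)
E
cat > ov.py <<'E'
from h import *
import sys
def overlay(src,n,c,p,box,k,out):
    im=cv2.imread(src); a,b,x,y=box; im=cv2.resize(im[b:y,a:x],None,fx=k,fy=k,interpolation=cv2.INTER_CUBIC)
    Rz=R.from_euler('z',p[2]).as_matrix()
    def L(u,v,col):
        q=[(proj(c,Rz@np.array(w,float)+[p[0],p[1],0])+.5-[a,b])*k for w in (u,v)]
        cv2.line(im,*[tuple(int(round(t)) for t in w) for w in q],col,1,cv2.LINE_AA)
    for s in(1,-1):
        for z,col in((28,(0,0,255)),(8,(0,255,0))):
            L((-125,s*23,z),(-30,s*23,z),col); L((-30,s*23,z),(-10,s*20,z),col)
    L((-125,-23,8),(-125,23,8),(0,255,0)); L((0,23,28),(0,-17,28),(255,0,0)); L((92,-60,68),(92,60,68),(255,0,255))
    L((92,-60,68),(190,-60,68),(255,0,255));L((92,60,68),(190,60,68),(255,0,255))
    cv2.imwrite('pics/'+out,im)
E
python3 fit.py; python3 - <<'E'
from ov import *
p=np.load('loader.npy')
overlay('pics/fit_wrist.png','wrist',vision.calibration('wrist'),p,(130,130,290,300),3.5,'a.png')
overlay('pics/fit_top.png','top',vision.calibration('top'),p,(300,125,380,235),5,'b.png')
a,b=cv2.imread('pics/a.png'),cv2.imread('pics/b.png'); h=max(a.shape[0],b.shape[0]); 
g=lambda i:cv2.copyMakeBorder(i,0,h-i.shape[0],0,0,0)
m=np.hstack([g(a),g(b)]); m=cv2.resize(m,None,fx=min(1,800/m.shape[1]),fy=min(1,800/m.shape[1])); cv2.imwrite('pics/ov1.png',m)
E
```

```text
[556.8 -31. ] 14.72422387245321
top lane_mouth 0.83 [-2.5 -6. ]
top housing_front 0.75 [10.8 -7.4]
top stop 0.8 [-2.1  5.3]
top loader 0.91 [-8.5 -0.1]
scene lane_mouth 0.88 [-6.  -2.7]
scene housing_front 0.77 [-3.9 -0.3]
scene stop 0.69 [ 9.2 -6.6]
scene loader 0.57 [-2.7  1.6]
wrist lane_mouth 0.58 [ 0.6 -2.2]
wrist loader 0.83 [ 1.1 -5.9]
```

View pics/ov1.png

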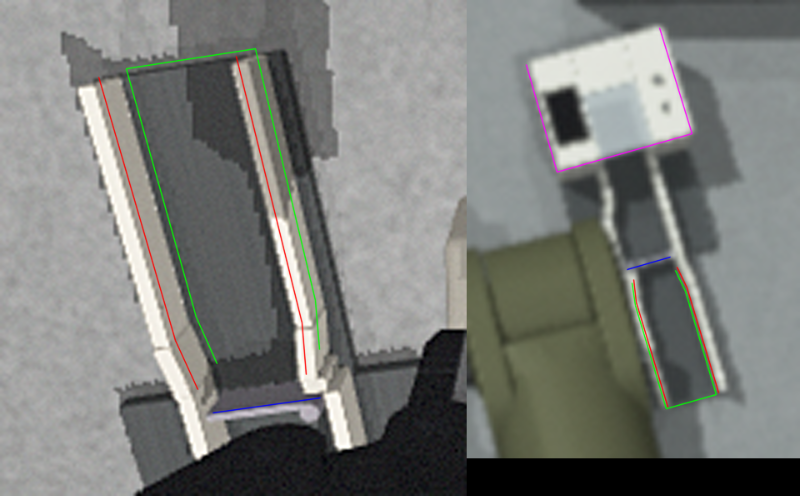

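The overlay matches the housing well (top view). In the wrist view it is within 1–2 mm on the lane, with yaw ≈ 14.7°. Moving over the lane.

apply_moves([
  {"travel": [-0.002,-0.03,0],"rot": [0,0,3],"gripper": 0},
  {"travel": [-0.003,-0.03,0],"rot": [0,0,3],"gripper": 0},
  {"travel": [-0.003,-0.03,-0.02],"rot": [0,0,2.7],"gripper": 0},
  {"travel": [-0.003,-0.032,-0.03],"rot": [0,0,0],"gripper": 0},
  {"travel": [0,0,-0.03],"rot": [0,0,0],"gripper": 0},
])

```text
time_s: 6.65
tcp_pos: [440.7, -63.6, 96.3]
eef_rot: [-3.14, 0.002, -2.891]
contact_force: [0.5, 0.7, -1.0]
opening: 11.2
```

apply_moves([
  {"travel": [0,0,0],"rot": [0,0,0],"gripper": 0},
])

```text
time_s: 6.75
tcp_pos: [437.2, -59.8, 93.2]
eef_rot: [3.14, -0.007, -2.887]
contact_force: [-0.2, 1.9, -1.3]
opening: 11.1
```

```bash
python3 look.py w5.png lane_mouth:8 loader:0 fin:102 tail:52; python3 -c "
from ov import *
p=np.load('loader.npy'); overlay('pics/w5.png','wrist',vision.calibration('wrist'),p,(190,100,450,300),3,'ov2.png')"
```

```text
6.75 [437.2 -59.8  93.2] [ 179.92   -0.42 -165.43] [-0.2  1.9 -1.3] 11.1
fin 0.77 [314.6 260.3] [438.7 -60.6 102. ]
tail 0.96 [318.2 196.6] [421.  -63.1  52. ]
tail 0.8 [602.1  63.9] [306.5  70.7  52. ]
```

View pics/ov2.png

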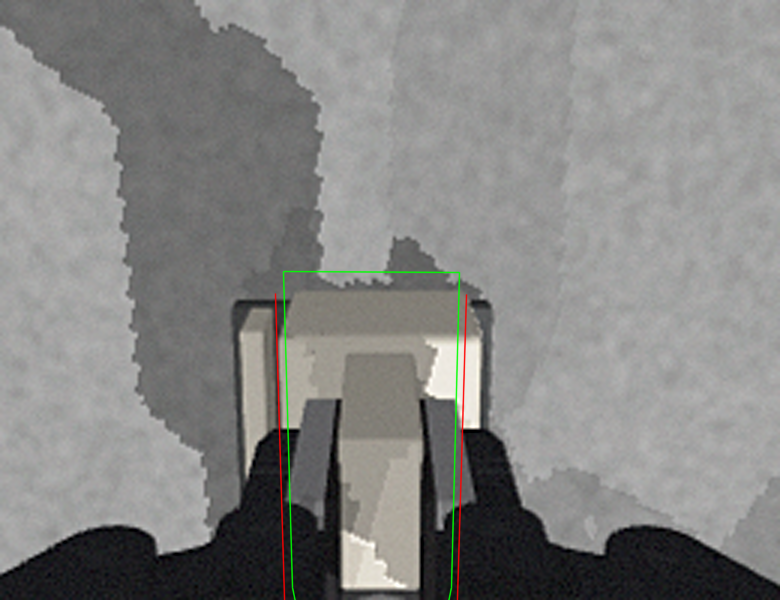

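```bash
python3 -c "
from ov import *
s=readout.get_state();print(s['tcp_pos'],np.degrees(s['eef_rot']))
c=vision.calibration('wrist'); snap('wrist','w6.png')
p=np.load('loader.npy'); overlay('pics/w6.png','wrist',c,p,(240,180,400,300),5,'ov3.png')"
```

```text
[442.19291885 -58.25942887  98.02419221] [-1.79978384e+02  1.76034371e-01 -1.65195493e+02]
```

View pics/ov3.png

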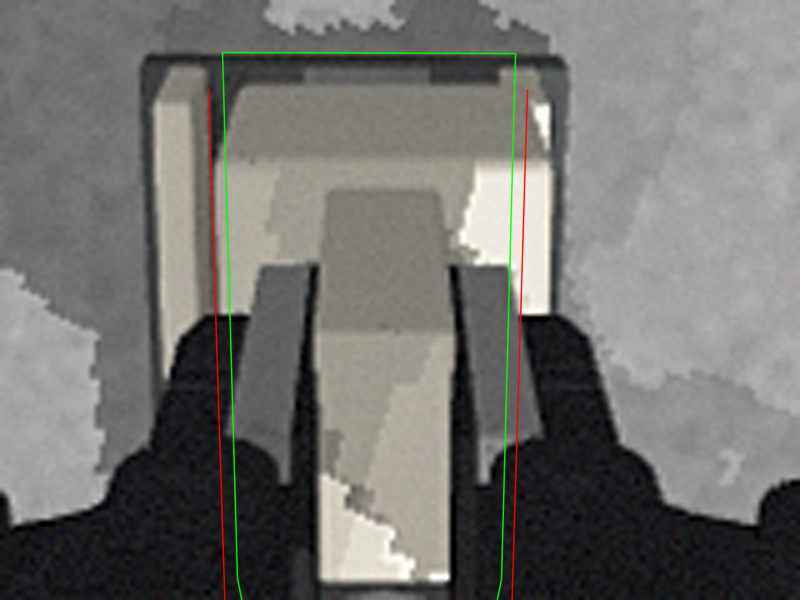

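Relative to the lane, the cartridge is parallel but about 5 mm too far to +y (cartridge centre col 384 vs lane centre col 355 in the crop). Correcting and lowering.

apply_moves([
  {"travel": [-0.001,-0.005,0],"rot": [0,0,0],"gripper": 0},
  {"travel": [0,0,0],"rot": [0,0,0],"gripper": 0},
  {"travel": [0,0,-0.01],"rot": [0,0,0],"gripper": 0},
  {"travel": [0,0,0],"rot": [0,0,0],"gripper": 0},
  {"travel": [0,0,0],"rot": [0,0,0],"gripper": 0},
])

```text
time_s: 7.55
tcp_pos: [439.1, -64.0, 85.8]
eef_rot: [3.141, -0.001, -2.885]
contact_force: [-0.1, -0.3, -1.0]
opening: 11.1
```

```bash
python3 -c "
from ov import *
for i in range(3):
  s=readout.get_state();print(s['time_s'],s['tcp_pos'],np.degrees(s['eef_rot']))
  c=vision.calibration('wrist'); print(np.round(c['origin'],1)); snap('wrist','w7.png')
a=np.radians(14.75); p=[559.1,-32.8,a]; np.save('loader.npy',p); overlay('pics/w7.png','wrist',c,p,(240,180,400,300),5,'ov4.png')"
```

```text
7.55 [439.11089331 -63.95032428  85.78762845] [ 1.79986486e+02 -7.28438067e-02 -1.65289722e+02]
[371.9 -82.1 228.3]
7.6 [439.40265615 -63.96535372  86.06953578] [ 1.79994615e+02 -3.78104971e-02 -1.65284634e+02]
[372.1 -82.1 228.5]
7.65 [439.56672653 -63.97741944  86.23069682] [ 1.79996551e+02 -1.65114924e-02 -1.65288536e+02]
[372.2 -82.2 228.7]
```

View pics/ov4.png

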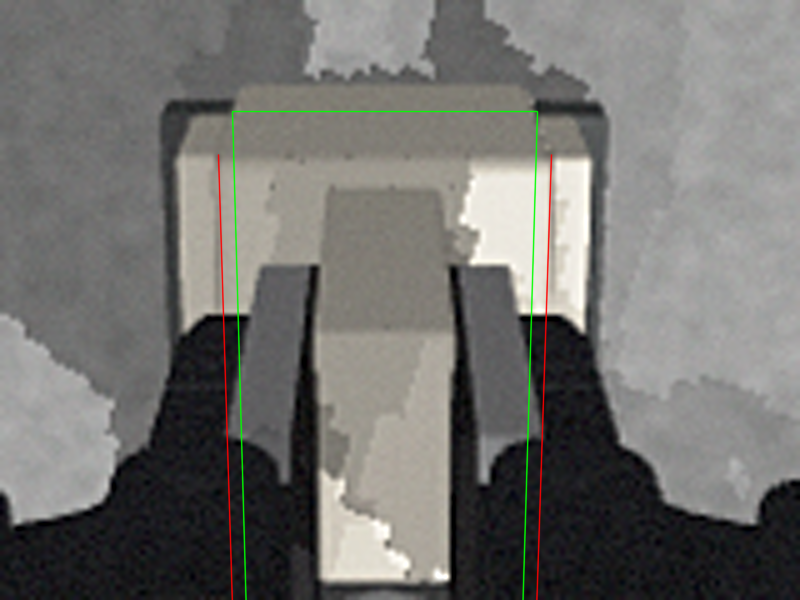

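The lane centre (385) and the cartridge centre (384) now coincide and the model lines fit. Lowering into the lane.

apply_moves([
  {"travel": [0,0,-0.015],"rot": [0,0,0],"gripper": 0},
  {"travel": [0,0,-0.015],"rot": [0,0,0],"gripper": 0},
  {"travel": [0,0,-0.005],"rot": [0,0,0],"gripper": 0},
  {"travel": [0,0,0],"rot": [0,0,0],"gripper": 0},
  {"travel": [0,0,0],"rot": [0,0,0],"gripper": 0},
])

```text
time_s: 8.2
tcp_pos: [440.1, -64.1, 51.8]
eef_rot: [-3.141, 0.001, -2.885]
contact_force: [-0.2, -0.1, -1.8]
opening: 11.3
```

apply_moves([
  {"travel": [0,0,-0.003],"rot": [0,0,0],"gripper": 0},
  {"travel": [0,0,0],"rot": [0,0,0],"gripper": 0},
  {"travel": [0,0,0],"rot": [0,0,0],"gripper": 0},
])

```text
time_s: 8.5
tcp_pos: [439.8, -64.0, 48.6]
eef_rot: [3.141, 0.0, -2.885]
contact_force: [0.4, -0.1, -1.6]
opening: 10.8
```

apply_moves([
  {"travel": [0,0,-0.0015],"rot": [0,0,0],"gripper": 0},
  {"travel": [0,0,0],"rot": [0,0,0],"gripper": 0},
  {"travel": [0,0,0],"rot": [0,0,0],"gripper": 0},
])

```text
time_s: 8.8
tcp_pos: [439.6, -64.0, 46.8]
eef_rot: [3.142, 0.0, -2.885]
contact_force: [-0.2, 1.0, -2.0]
opening: 10.7
```

apply_moves([
  {"travel": [0,0,-0.001],"rot": [0,0,0],"gripper": 0},
  {"travel": [0,0,0],"rot": [0,0,0],"gripper": 0},
  {"travel": [0,0,0],"rot": [0,0,0],"gripper": 0},
])

```text
time_s: 9.1
tcp_pos: [439.7, -64.1, 46.2]
eef_rot: [3.141, 0.0, -2.885]
contact_force: [-1.1, -0.5, 5.0]
opening: 11.2
```

Contact with the lane floor. Advancing along the lane.

apply_moves([
  {"travel": [0.0048,0.0013,0.0005],"rot": [0,0,0],"gripper": 0},
  {"travel": [0.0097,0.0025,0],"rot": [0,0,0],"gripper": 0},
  {"travel": [0.0097,0.0026,0],"rot": [0,0,0],"gripper": 0},
  {"travel": [0.0048,0.0013,0],"rot": [0,0,0],"gripper": 0},
  {"travel": [0,0,0],"rot": [0,0,0],"gripper": 0},
])

```text
time_s: 9.6
tcp_pos: [470.0, -55.8, 46.3]
eef_rot: [-3.141, 0.001, -2.884]
contact_force: [0.9, 0.6, -0.7]
opening: 11.5
```

```bash
cat > st.py <<'E'
from h import *
p=np.load('loader.npy'); Rz=R.from_euler('z',p[2])
for i in range(1):
    s=readout.get_state(); v=Rz.inv().apply(s['tcp_pos']-np.array([p[0],p[1],0])); f=Rz.inv().apply(s['contact_force']); m=Rz.inv().apply(s['moment'])
    print(s['time_s'],'loader xyz',np.round(v,1),'nose',round(v[0]+85,1),'F',np.round(f,1),'M',np.round(m,2),'psi',round(np.degrees(s['eef_rot'][2])+180,2))
E
python3 st.py
```

```text
9.6 loader xyz [-92.1   0.4  46.3] nose -7.1 F [ 1.   0.3 -0.7] M [ 0.04 -0.19  0.05] psi 14.76
```

apply_moves([
  {"travel": [0.0048,0.0012,0],"rot": [0,0,0],"gripper": 0},
  {"travel": [0.0048,0.0012,0],"rot": [0,0,0],"gripper": 0},
  {"travel": [0.0048,0.0013,0],"rot": [0,0,0],"gripper": 0},
  {"travel": [0.0048,0.0012,0],"rot": [0,0,0],"gripper": 0},
  {"travel": [0.0,0,0],"rot": [0,0,0],"gripper": 0},
])

```text
time_s: 10.1
tcp_pos: [479.4, -54.0, 45.9]
eef_rot: [3.138, -0.019, -2.886]
contact_force: [-26.2, -4.4, 28.8]
opening: 11.4
```

```bash
python3 st.py
```

```text
10.1 loader xyz [-82.5  -0.2  45.9] nose 2.5 F [-26.4   2.4  28.8] M [0.27 5.37 0.23] psi 14.63
```

Blocked head-on: about 26 N at nose ≈ 2 mm. I'll look from all cameras in one composite.

```bash
python3 - <<'E'
from h import *
p=np.load('loader.npy'); Rz=R.from_euler('z',p[2]).as_matrix()
ims=[]
for n,h in (('scene',30),('top',30),('wrist',40)):
    c=vision.calibration(n); im=vision.get_image(n)[:,:,::-1]; cv2.imwrite(f'pics/jam_{n}.png',im)
    q=proj(c,Rz@np.array([0,0,h])+[p[0],p[1],0]); 
    w,hh=(100,75) if n!='wrist' else (320,240)
    if n=='wrist': q=np.array([320,250])
    x,y=int(np.clip(q[0]-w/2,0,640-w)),int(np.clip(q[1]-hh/2,0,400-hh)); print(n,x,y)
    ims.append(cv2.resize(im[y:y+hh,x:x+w],(400,300),interpolation=cv2.INTER_CUBIC))
cv2.imwrite('pics/jam.png',np.vstack([np.hstack(ims[:2]),np.hstack([ims[2],ims[2]*0])]))
for n in('nose','fin','tail'): 
    c=vision.calibration('scene')
    for r in landmark_of('scene',n)[:4]:
        w=at_z(c,r['xy'],60 if n=='fin' else 8); print(n,round(r['score'],2),np.round(Rz.T@(w-[p[0],p[1],0])))
E
python3 st.py
```

```text
scene 258 158
top 294 149
wrist 160 130
nose 0.86 [-132.  176.    8.]
nose 0.63 [-107.  420.    8.]
fin 0.7 [-28. 463.  60.]
fin 0.67 [ 136. -186.   60.]
fin 0.6 [-195.  207.   60.]
tail 0.93 [-19. 475.   8.]
tail 0.79 [-232.  210.    8.]
tail 0.62 [-108.   -5.    8.]
tail 0.26 [-141. -378.    8.]
10.4 loader xyz [-82.5  -0.3  46. ] nose 2.5 F [-26.6   0.9  26.4] M [0.17 5.22 0.22] psi 14.62
```

View pics/jam.png

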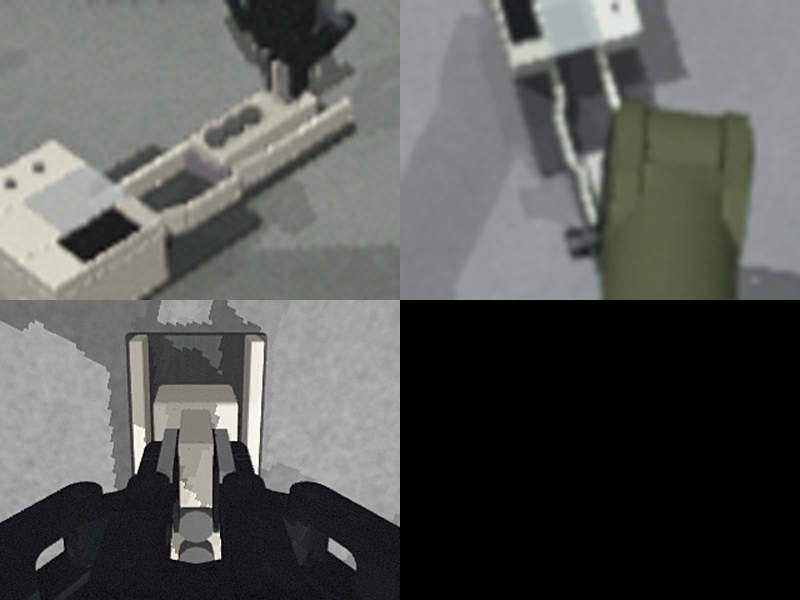

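The cartridge is in the lane with its nose on the still-shut flap. The left nose corner probably bears on the hinge post (hinge at y=23 on the left). I'll back off and then try again hugging the right wall.

apply_moves([
  {"travel": [-0.0077,-0.002,0],"rot": [0,0,0],"gripper": 0},
  {"travel": [-0.0068,-0.0018,0],"rot": [0,0,0],"gripper": 0},
  {"travel": [0,0,0],"rot": [0,0,0],"gripper": 0},
  {"travel": [0,0,0],"rot": [0,0,0],"gripper": 0},
])

```text
time_s: 10.8
tcp_pos: [473.7, -54.9, 46.3]
eef_rot: [3.142, 0.001, -2.885]
contact_force: [0.2, 0.4, -2.0]
opening: 11.2
```

```bash
python3 st.py
```

```text
10.8 loader xyz [-88.2   0.4  46.3] nose -3.2 F [ 0.3  0.3 -2. ] M [0.   0.06 0.  ] psi 14.73
```

apply_moves([
  {"travel": [0.0005,-0.002,0],"rot": [0,0,0],"gripper": 0},
  {"travel": [0,0,0],"rot": [0,0,0],"gripper": 0},
  {"travel": [0,0,0],"rot": [0,0,0],"gripper": 0},
])

```text
time_s: 11.1
tcp_pos: [474.0, -57.2, 46.3]
eef_rot: [-3.141, -0.0, -2.885]
contact_force: [0.1, -0.1, -2.0]
opening: 10.9
```

```bash
python3 st.py
```

```text
11.1 loader xyz [-88.5  -1.9  46.3] nose -3.5 F [ 0.1 -0.2 -2. ] M [ 0.03  0.03 -0.04] psi 14.71
```

apply_moves([
  {"travel": [0.0003,-0.001,0],"rot": [0,0,0],"gripper": 0},
  {"travel": [0,0,0],"rot": [0,0,0],"gripper": 0},
  {"travel": [0,0,0],"rot": [0,0,0],"gripper": 0},
])

```text
time_s: 11.4
tcp_pos: [474.0, -57.7, 46.3]
eef_rot: [3.141, -0.0, -2.884]
contact_force: [-0.1, 2.4, -0.8]
opening: 11.2
```

```bash
python3 st.py
```

```text
11.4 loader xyz [-88.6  -2.4  46.3] nose -3.6 F [ 0.6  2.3 -0.8] M [ 0.49 -0.05  0.14] psi 14.74
```

apply_moves([
  {"travel": [0.0003,-0.001,0],"rot": [0,0,0],"gripper": 0},
  {"travel": [0,0,0],"rot": [0,0,0],"gripper": 0},
  {"travel": [0,0,0],"rot": [0,0,0],"gripper": 0},
])

```text
time_s: 11.7
tcp_pos: [474.1, -58.3, 46.3]
eef_rot: [3.14, -0.001, -2.884]
contact_force: [-2.6, 4.5, -0.3]
opening: 11.4
```

```bash
python3 st.py
```

```text
11.7 loader xyz [-88.7  -3.   46.3] nose -3.7 F [-1.4  5.  -0.3] M [1.23 0.09 0.41] psi 14.77
```

Light contact with the right wall at -2.2 mm, so the lane centre is confirmed. Easing to -1.8 and pushing slowly.

apply_moves([
  {"travel": [-0.0003,0.0015,0],"rot": [0,0,0],"gripper": 0},
  {"travel": [0.0019,0.0005,0],"rot": [0,0,0],"gripper": 0},
  {"travel": [0.0019,0.0005,0],"rot": [0,0,0],"gripper": 0},
  {"travel": [0.0019,0.0005,0],"rot": [0,0,0],"gripper": 0},
  {"travel": [0,0,0],"rot": [0,0,0],"gripper": 0},
])

```text
time_s: 12.2
tcp_pos: [478.4, -56.6, 46.0]
eef_rot: [3.141, -0.004, -2.885]
contact_force: [-5.4, 1.6, 3.6]
opening: 11.4
```

```bash
python3 st.py
```

```text
12.2 loader xyz [-84.1  -2.5  46. ] nose 0.9 F [-4.8  3.   3.6] M [0.87 1.31 0.22] psi 14.69
```

apply_moves([
  {"travel": [0.0019,0.0005,0],"rot": [0,0,0],"gripper": 0},
  {"travel": [0.0019,0.0005,0],"rot": [0,0,0],"gripper": 0},
  {"travel": [0,0,0],"rot": [0,0,0],"gripper": 0},
])

```text
time_s: 12.5
tcp_pos: [479.5, -56.3, 46.0]
eef_rot: [3.139, -0.01, -2.886]
contact_force: [-13.9, 1.6, 12.3]
opening: 11.5
```

```bash
python3 st.py
```

```text
12.5 loader xyz [-83.   -2.5  46. ] nose 2.0 F [-13.    5.1  12.3] M [1.01 2.96 0.2 ] psi 14.66
```

Still held at the shut flap, nothing at the sides. Fz grows along with Fx, so the pushing pitches the nose down onto the floor and wedges it. I'll counter with a nose-up pitch, a slight lift and a firmer grip.

apply_moves([
  {"travel": [0,0,0.001],"rot": [0.25,-0.97,0],"gripper": 0},
  {"travel": [0,0,0.0005],"rot": [0,0,0],"gripper": 0},
  {"travel": [0,0,0],"rot": [0,0,0],"gripper": 0},
], grip_force=80)

```text
time_s: 12.8
tcp_pos: [479.6, -56.3, 46.2]
eef_rot: [3.141, 0.009, -2.886]
contact_force: [-7.5, 1.0, 0.2]
opening: 10.5
```

```bash
python3 st.py
```

```text
12.8 loader xyz [-82.8  -2.5  46.2] nose 2.2 F [-7.   2.9  0.2] M [0.58 2.16 0.24] psi 14.67
```

apply_moves([
  {"travel": [0.0019,0.0005,0],"rot": [0,0,0],"gripper": 0},
  {"travel": [0.0019,0.0005,0],"rot": [0,0,0],"gripper": 0},
  {"travel": [0,0,0],"rot": [0,0,0],"gripper": 0},
])

```text
time_s: 13.1
tcp_pos: [481.2, -55.9, 46.2]
eef_rot: [3.139, 0.004, -2.886]
contact_force: [-14.5, -1.4, 8.0]
opening: 10.6
```

```bash
python3 st.py
```

```text
13.1 loader xyz [-81.2  -2.6  46.2] nose 3.8 F [-14.4   2.4   8. ] M [0.79 3.48 0.28] psi 14.65
```

It's advancing (nose 3.8). More lift, and continuing.

apply_moves([
  {"travel": [0.0019,0.0005,0.001],"rot": [0.25,-0.97,0],"gripper": 0},
  {"travel": [0.0019,0.0005,0],"rot": [0,0,0],"gripper": 0},
  {"travel": [0,0,0],"rot": [0,0,0],"gripper": 0},
])

```text
time_s: 13.4
tcp_pos: [484.6, -55.4, 46.3]
eef_rot: [3.14, 0.021, -2.886]
contact_force: [-11.6, -0.9, 1.6]
opening: 10.4
```

```bash
python3 st.py
```

```text
13.4 loader xyz [-77.8  -2.9  46.3] nose 7.2 F [-11.4   2.    1.6] M [0.38 3.26 0.2 ] psi 14.64
```

apply_moves([
  {"travel": [0.0039,0.001,0.0005],"rot": [0,0,0],"gripper": 0},
  {"travel": [0,0,0],"rot": [0,0,0],"gripper": 0},
  {"travel": [0,0,0],"rot": [0,0,0],"gripper": 0},
])

```text
time_s: 13.7
tcp_pos: [488.2, -54.2, 46.3]
eef_rot: [3.14, 0.02, -2.887]
contact_force: [-12.2, -1.4, -2.2]
opening: 10.1
```

```bash
python3 st.py
```

```text
13.7 loader xyz [-74.1  -2.6  46.3] nose 10.9 F [-12.1   1.7  -2.2] M [0.45 3.13 0.11] psi 14.61
```

Check whether the cartridge is really moving or slipping in the grip.

```bash
cat > slip.py <<'E'
from h import *
a=cv2.imread('pics/jam_wrist.png',0); b=cv2.cvtColor(vision.get_image('wrist'),cv2.COLOR_RGB2GRAY); cv2.imwrite('pics/slip.png',b)
for nm,(x0,y0,x1,y1) in dict(tail=(280,203,302,222),tailmid=(295,205,340,215)).items():
    t=a[y0:y1,x0:x1]; s=b[y0-30:y1+40,x0-15:x1+15]
    r=cv2.matchTemplate(s,t,cv2.TM_CCOEFF_NORMED); _,m,_,l=cv2.minMaxLoc(r); print(nm,round(m,2),'shift',l[0]-15,l[1]-30)
c=vision.calibration('scene'); im=vision.get_image('scene'); cv2.imwrite('pics/slip_s.png',im[:,:,::-1])
p=np.load('loader.npy'); Rz=R.from_euler('z',p[2]).as_matrix()
for n,h in(('cartridge',8),('nose',8)):
    for r in landmark_of('scene',n)[:5]:
        w=Rz.T@(at_z(c,r['xy'],h)-[p[0],p[1],0])
        if abs(w[1])<30: print(n,round(r['score'],2),np.round(w))
# column profile at tail, left/right/center
for x in (290,300,330,340): print(x,b[195:240:1,x].tolist())
E
python3 slip.py
```

```text
tail 0.88 shift 0 -1
tailmid 0.97 shift 0 -1
cartridge 0.81 [-38.  -2.   8.]
nose 0.72 [ 9. -5.  8.]
290 [109, 135, 129, 123, 127, 125, 132, 126, 125, 126, 126, 129, 127, 127, 121, 120, 159, 162, 169, 173, 173, 172, 170, 174, 174, 173, 175, 176, 174, 177, 174, 174, 174, 174, 174, 174, 173, 179, 176, 175, 178, 181, 178, 181, 175]
300 [102, 135, 125, 127, 130, 127, 124, 128, 128, 129, 130, 127, 133, 127, 126, 143, 156, 160, 155, 160, 157, 159, 157, 159, 155, 156, 160, 155, 157, 155, 161, 155, 157, 155, 159, 160, 161, 150, 90, 97, 98, 97, 96, 97, 100]
330 [104, 136, 133, 129, 127, 127, 126, 128, 130, 130, 129, 131, 129, 128, 133, 145, 158, 163, 158, 156, 157, 155, 159, 159, 156, 154, 153, 153, 159, 176, 179, 168, 138, 114, 119, 123, 124, 116, 37, 7, 25, 38, 55, 51, 58]
340 [122, 131, 128, 124, 128, 129, 127, 127, 130, 127, 129, 128, 126, 127, 137, 156, 180, 209, 230, 238, 235, 237, 236, 233, 235, 234, 234, 235, 235, 235, 233, 237, 235, 235, 234, 234, 239, 234, 109, 92, 89, 87, 91, 88, 95]
```

No slip. The cartridge is moving (nose ≈ 10) and the flap is opening. Continuing.

apply_moves([
  {"travel": [0.0038,0.0012,0],"rot": [0,0,0],"gripper": 0},
  {"travel": [0.0038,0.0012,0],"rot": [0,0,0],"gripper": 0},
  {"travel": [0.0038,0.0011,0],"rot": [0,0,0],"gripper": 0},
  {"travel": [0.0038,0.0011,0],"rot": [0,0,0],"gripper": 0},
  {"travel": [0,0,0],"rot": [0,0,0],"gripper": 0},
])

```text
time_s: 14.4
tcp_pos: [507.0, -49.0, 47.3]
eef_rot: [3.141, 0.027, -2.886]
contact_force: [-5.2, 0.2, -5.2]
opening: 10.9
```

```bash
python3 st.py
```

```text
14.4 loader xyz [-54.5  -2.4  47.3] nose 30.5 F [-4.9  1.5 -5.2] M [ 0.35  1.55 -0.03] psi 14.62
```

Through the flap (nose 30 mm). Taking out most of the nose-up pitch and continuing.

apply_moves([
  {"travel": [0.0048,0.0014,-0.0005],"rot": [-0.13,0.48,0],"gripper": 0},
  {"travel": [0.0048,0.0014,-0.0005],"rot": [-0.13,0.48,0],"gripper": 0},
  {"travel": [0.0048,0.0014,0],"rot": [-0.13,0.48,0],"gripper": 0},
  {"travel": [0.0048,0.0013,0],"rot": [0,0,0],"gripper": 0},
  {"travel": [0.0048,0.0013,0],"rot": [0,0,0],"gripper": 0},
])

```text
time_s: 14.9
tcp_pos: [533.8, -41.8, 47.7]
eef_rot: [-3.141, 0.007, -2.886]
contact_force: [-3.9, -1.1, -1.4]
opening: 10.3
```

```bash
python3 st.py
```

```text
14.9 loader xyz [-26.8  -2.3  47.7] nose 58.2 F [-4.1 -0.1 -1.4] M [ 0.11  1.06 -0.15] psi 14.64
```

apply_moves([
  {"travel": [0.0058,0.0016,-0.0007],"rot": [0,0,0],"gripper": 0},
  {"travel": [0.0058,0.0016,0],"rot": [0,0,0],"gripper": 0},
  {"travel": [0.0058,0.0016,0],"rot": [0,0,0],"gripper": 0},
  {"travel": [0.0058,0.0016,0],"rot": [0,0,0],"gripper": 0},
  {"travel": [0.0058,0.0016,0],"rot": [0,0,0],"gripper": 0},
])

```text
time_s: 15.4
tcp_pos: [564.8, -33.4, 48.1]
eef_rot: [-3.14, 0.011, -2.885]
contact_force: [-1.8, -2.4, -1.8]
opening: 10.8
```

```bash
python3 st.py
```

```text
15.4 loader xyz [ 5.3 -2.  48.1] nose 90.3 F [-2.3 -1.9 -1.8] M [-0.68  0.56 -0.06] psi 14.71
```

apply_moves([
  {"travel": [0.0058,0.0015,-0.0007],"rot": [0,0,0],"gripper": 0},
  {"travel": [0.0058,0.0015,-0.0005],"rot": [-0.1,0.4,0],"gripper": 0},
  {"travel": [0.0058,0.0015,0],"rot": [0,0,0],"gripper": 0},
  {"travel": [0.0058,0.0015,0],"rot": [0,0,0],"gripper": 0},
  {"travel": [0.0058,0.0015,0],"rot": [0,0,0],"gripper": 0},
])

```text
time_s: 15.9
tcp_pos: [592.8, -25.3, 46.4]
eef_rot: [-3.141, 0.002, -2.885]
contact_force: [-1.0, -3.9, -1.5]
opening: 10.5
```

```bash
python3 st.py
```

```text
15.9 loader xyz [34.5 -1.3 46.4] nose 119.5 F [-2.  -3.5 -1.5] M [-0.69  0.48  0.02] psi 14.72
```

apply_moves([
  {"travel": [0.0048,0.0011,0],"rot": [0,0,0],"gripper": 0},
  {"travel": [0.0048,0.0011,0],"rot": [0,0,0],"gripper": 0},
  {"travel": [0.0048,0.0011,0],"rot": [0,0,0],"gripper": 0},
  {"travel": [0.0048,0.0011,0],"rot": [0,0,0],"gripper": 0},
  {"travel": [0,0,0],"rot": [0,0,0],"gripper": 0},
])

```text
time_s: 16.4
tcp_pos: [612.7, -20.6, 46.6]
eef_rot: [-3.141, 0.003, -2.884]
contact_force: [0.6, -2.3, -2.9]
opening: 10.5
```

```bash
python3 st.py
```

```text
16.4 loader xyz [54.9 -1.8 46.6] nose 139.9 F [ 0.  -2.3 -2.9] M [-0.73 -0.05  0.05] psi 14.73
```

apply_moves([
  {"travel": [0.0029,0.0008,0],"rot": [0,0,0],"gripper": 0},
  {"travel": [0.0029,0.0008,0],"rot": [0,0,0],"gripper": 0},
  {"travel": [0,0,0],"rot": [0,0,0],"gripper": 0},
])

```text
time_s: 16.7
tcp_pos: [618.1, -17.6, 46.6]
eef_rot: [3.14, 0.003, -2.884]
contact_force: [0.1, 0.2, -1.5]
opening: 10.5
```

```bash
python3 st.py
```

```text
16.7 loader xyz [60.9 -0.3 46.6] nose 145.9 F [ 0.2  0.2 -1.5] M [0.06 0.03 0.02] psi 14.75
```

apply_moves([
  {"travel": [0.0019,0.0005,0],"rot": [0,0,0],"gripper": 0},
  {"travel": [0.0019,0.0005,0],"rot": [0,0,0],"gripper": 0},
  {"travel": [0.001,0.0003,0],"rot": [0,0,0],"gripper": 0},
  {"travel": [0,0,0],"rot": [0,0,0],"gripper": 0},
])

```text
time_s: 17.1
tcp_pos: [622.3, -17.7, 46.5]
eef_rot: [-3.142, 0.002, -2.885]
contact_force: [-0.3, 0.3, -2.5]
opening: 10.5
```

```bash
python3 st.py
```

```text
17.1 loader xyz [65.  -1.5 46.5] nose 150.0 F [-0.2  0.3 -2.5] M [-0.    0.07 -0.02] psi 14.72
```

apply_moves([
  {"travel": [0.0015,0.0004,-0.0003],"rot": [0,0,0],"gripper": 0},
  {"travel": [0.0015,0.0004,0],"rot": [0,0,0],"gripper": 0},
  {"travel": [0,0,0],"rot": [0,0,0],"gripper": 0},
])

```text
time_s: 17.4
tcp_pos: [625.5, -17.1, 46.2]
eef_rot: [-3.141, 0.002, -2.885]
contact_force: [0.6, -0.5, -1.6]
opening: 10.6
```

```bash
python3 st.py
```

```text
17.4 loader xyz [68.2 -1.7 46.2] nose 153.2 F [ 0.5 -0.7 -1.6] M [-0.    0.05  0.  ] psi 14.71
```

apply_moves([
  {"travel": [0.0015,0.0004,0],"rot": [0,0,0],"gripper": 0},
  {"travel": [0.0015,0.0004,0],"rot": [0,0,0],"gripper": 0},
  {"travel": [0,0,0],"rot": [0,0,0],"gripper": 0},
])

```text
time_s: 17.7
tcp_pos: [625.8, -17.0, 46.2]
eef_rot: [3.14, -0.003, -2.885]
contact_force: [-8.2, -1.1, 4.8]
opening: 10.9
```

```bash
python3 st.py
```

```text
17.7 loader xyz [68.5 -1.8 46.2] nose 153.5 F [-8.2  1.   4.8] M [0.31 1.54 0.03] psi 14.68
```

apply_moves([
  {"travel": [0.0015,0.0004,0],"rot": [0,0,0],"gripper": 0},
  {"travel": [0.0015,0.0004,0],"rot": [0,0,0],"gripper": 0},
  {"travel": [0,0,0],"rot": [0,0,0],"gripper": 0},
])

```text
time_s: 18.0
tcp_pos: [625.7, -17.0, 46.2]
eef_rot: [3.139, -0.01, -2.886]
contact_force: [-18.0, -0.8, 13.3]
opening: 10.8
```

```bash
python3 st.py; python3 slip.py | head -4
```

```text
18.0 loader xyz [68.5 -1.7 46.2] nose 153.5 F [-17.6   3.8  13.3] M [0.55 3.16 0.07] psi 14.64
tail 0.75 shift -11 1
tailmid 0.94 shift -2 0
290 [49, 76, 136, 150, 146, 144, 144, 145, 144, 146, 148, 148, 150, 147, 145, 152, 168, 183, 185, 193, 200, 198, 199, 198, 199, 198, 197, 195, 197, 201, 200, 196, 199, 196, 198, 197, 198, 202, 203, 204, 202, 205, 204, 199, 198]
300 [65, 82, 136, 153, 150, 142, 144, 148, 144, 141, 149, 148, 146, 146, 148, 150, 169, 179, 179, 182, 179, 177, 176, 174, 180, 178, 182, 179, 181, 178, 177, 177, 178, 178, 178, 178, 187, 177, 106, 111, 116, 118, 111, 118, 108]
```

A firm stop with no slip in the grip: the cartridge is home. Relaxing the push, releasing and going straight up.

apply_moves([
  {"travel": [-0.0035,-0.0009,0],"rot": [0,0,0],"gripper": 0},
  {"travel": [0,0,0],"rot": [0,0,0],"gripper": 0},
  {"travel": [0,0,0],"rot": [0,0,0],"gripper": 0.02},
  {"travel": [0,0,0],"rot": [0,0,0],"gripper": 0.04},
  {"travel": [0,0,0],"rot": [0,0,0],"gripper": 0.05},
])

```text
time_s: 18.7
tcp_pos: [628.4, -16.3, 46.4]
eef_rot: [-3.141, 0.003, -2.885]
contact_force: [0.3, 0.5, 0.7]
opening: 48.3
```

apply_moves([
  {"travel": [0,0,0],"rot": [0,0,0],"gripper": 0.05},
  {"travel": [0,0,0.01],"rot": [0,0,0],"gripper": 0.05},
  {"travel": [0,0,0.03],"rot": [0,0,0],"gripper": 0.05},
  {"travel": [0,0,0.04],"rot": [0,0,0],"gripper": 0.05},
  {"travel": [-0.02,-0.005,0.04],"rot": [0,0,0],"gripper": 0.05},
])

```text
time_s: 19.2
tcp_pos: [609.0, -20.5, 168.0]
eef_rot: [-3.14, 0.003, -2.883]
contact_force: [0.2, 0.1, 0.4]
opening: 49.6
```

apply_moves([
  {"travel": [-0.04,-0.01,0.02],"rot": [0,0,0],"gripper": 0.05},
  {"travel": [-0.04,-0.01,0.02],"rot": [0,0,0],"gripper": 0.05},
  {"travel": [0,0,0],"rot": [0,0,0],"gripper": 0.05},
  {"travel": [0,0,0],"rot": [0,0,0],"gripper": 0.05},
])

```text
time_s: 19.6
tcp_pos: [528.0, -41.5, 207.9]
eef_rot: [3.141, 0.006, -2.885]
contact_force: [-0.3, 0.7, 0.5]
opening: 49.8
```

```bash
python3 st.py; python3 - <<'E'
from h import *
p=np.load('loader.npy'); Rz=R.from_euler('z',p[2]).as_matrix(); ims=[]
for n in ('wrist','scene'):
    c=vision.calibration(n); im=vision.get_image(n)[:,:,::-1]
    for t,z in(('tail',8),('fin',60),('cartridge',8),('housing_front',8),('loader',0),('lane_mouth',8)):
        for r in landmark_of(n,t)[:5]:
            w=Rz.T@(at_z(c,r['xy'],z)-[p[0],p[1],0])
            if abs(w[1])<40: print(n,t,round(r['score'],2),np.round(w))
    q=proj(c,Rz@np.array([40,0,30])+[p[0],p[1],0]); print(q)
    w,h=(320,240) if n=='wrist' else (120,180)
    x,y=int(np.clip(q[0]-w/2,0,640-w)),int(np.clip(q[1]-h/2,0,400-h))
    ims.append(cv2.resize(im[y:y+h,x:x+w],None,fx=600/h*(.8 if 0 else 1),fy=600/h))
m=np.hstack([cv2.resize(ims[0],(440,330)),cv2.resize(ims[1],(360,540))[:330]]) if 0 else None
a=cv2.resize(ims[0],(440,330)); b=cv2.resize(ims[1],(360,540)); a=cv2.copyMakeBorder(a,0,210,0,0,0)
cv2.imwrite('pics/end.png',np.hstack([a,b]))
E
```

```text
19.6 loader xyz [-32.3  -0.5 207.9] nose 52.7 F [-0.1  0.7  0.5] M [0.05 0.04 0.03] psi 14.68
wrist tail 0.82 [46. -1.  8.]
wrist fin 0.72 [70. -4. 60.]
wrist cartridge 0.8 [96. -5.  8.]
wrist loader 0.88 [ 3. -0.  0.]
wrist lane_mouth 0.96 [-123.    1.    8.]
[316.97255994 236.90630463]
scene tail 0.7 [157.  13.   8.]
scene tail 0.59 [42. -7.  8.]
scene fin 0.56 [72. -1. 60.]
scene cartridge 0.61 [111.   2.   8.]
scene housing_front 0.62 [101.   6.   8.]
scene loader 0.73 [7. 8. 0.]
scene loader 0.31 [89. -0.  0.]
scene lane_mouth 0.73 [-128.    1.    8.]
scene lane_mouth 0.17 [100.   9.   8.]
[298.90215548 202.39144462]
```

View pics/end.png

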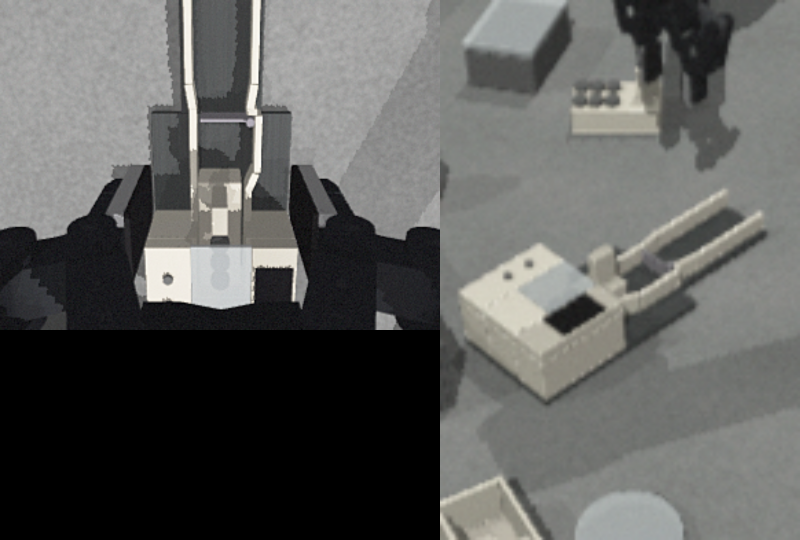

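The flap lies straight across the lane at (225,121), so it is shut. The cartridge sits upright behind it at (220,190), with its caps under the window. The gripper is clear.

```bash
python3 -c "
from rig import manip; print(manip.close_job())"
```

```text
the job is handed in; nothing more can be done
None
```

The narrow white cartridge is loaded. I gripped it by the fin, lowered it into the open lane with the nose short of the flap and the fin trailing, and pushed it through the flap to the stop. I then released it, lifted straight clear and handed in at about 20 s.

**Entry:** The spot in front of the lane mouth is within the arm's minimum reach. I therefore set the cartridge down from above into the open part of the lane, rather than sliding it in from the mouth.

**Trouble at the flap:** The first push stalled there at about 26 N. I backed off, shifted it to the right wall, tipped the nose up 1–2° and gripped harder. It then went through at 12–14 N.

**Last checks:**
- **Home:** It met a hard stop at 18 N with no slip in the grip.
- **Upright and shut:** The final pictures show it upright with its caps under the window, and the flap shut across the lane.
- **Free of the robot:** The gripper is open and clear, with about 0 N on the tool.

**Disagreement:** At the stop, the nose worked out to x ≈ 153 instead of 150. The final views put the tail at 46 (wrist) and 42 (scene) instead of 50, and the origin at 96 and 111 instead of 100. I put this down to a few mm of error in my loader estimate and the networks, and relied on the stop contact and the shut flap.

**Not checked:** I did not separately measure that the other objects stayed put; no move was planned near them.

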